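# Lay the scone guide flush along the pastry slab

## Robot

A 7-joint arm with a two-finger parallel gripper is mounted at the origin on the work surface. World frame = base frame: x ahead of the robot, y to its left, z up, the work surface at z = 0. Lengths are in m, angles in rad, forces in N, time in s.
With the tool pointing down it reaches from about 0.425 to 0.875 m from the base axis. Payload 4.7 kg.
Tool frame: the origin (TCP) lies on the centre line of the jaws, within the pads' length; the fingertips stand 19 mm ahead of it and the grasp point (between the pads) is the TCP; y points along the fingers, x is the direction in which the jaws open and shut, and the axes are right-handed (so a half turn about y gives the same grasp; the last joint's range is limited). The gripper opens to 87 mm and grips with 3 to 60 N. Pads are 19 mm wide; open, the fingers measure 117 mm over their backs; the gripper's body (75 mm by 190 mm) begins 51 mm behind the grasp point.
Start: joints at [1.144, 0.321, -0.07, 1.45, 0.023, 1.371, -0.057], TCP at [0.277, -0.588, 0.242] pointing down, gripper open.
Joint ranges: [-2.86, 2.86], [-0.3, 2.09], [-1.38, 1.24], [0.06, 2.45], [-1.56, 4.7], [0.09, 2.05], [-2.69, 2.69]. Speed limits (rad/s): [2.57, 2.57, 3.14, 3.14, 3.14, 3.14, 3.14].

## Interface

Orientations are given as a 3x3 rotation matrix whose columns are the frame's x, y, z axes.
In Python, from station import robot gives the robot as it stands. The module is installed in compiled form; this text tells all that it offers.
- The arm moves only by the tool play_rows, never from a script. Its argument "series" is a list of rows, each a list of 5 numbers: the closure, from -1 (fully open) to 1 (shut), then the shift along the tool's x, y, z in cm, then the turn about the tool's y in degrees. In form: [[grip, x, y, z, twist], ...]. A call has 1 to 12 rows; each row is the pose to reach, as a shift and turn from the pose measured when the call began, along the tool's axes at that moment; what a row does not reach only later rows make up. A row lasts 1/12 s, in which the tool goes at most 41.7 mm and 7.16 degrees, less where a joint would pass 70% of its speed; a pose out of reach is approached as far as the arm can. A call with a gripper value outside its range is refused whole. The fingers move at their own pace and stop on an object; "squeeze" is the grip in N (left out, the last holds). Time passes only in rows, so rows that repeat a pose let the fingers close. It gives the time, the measured TCP pose, the force and the opening at its end, in the units of the state.
- robot.get_obs(): the state, without advancing time (a new reading comes with each control period).
- robot.capture(name): name is "scene" or "top" or "wrist"; returns (picture, depth): 480x640x3 uint8, red, green, blue; 480x640 float32, m along the optical axis (not along the pixel's ray), 0 where there is no reading.
- robot.camera_info(name): a dict with "intrinsics" (3x3 intrinsics, pixels), "R" (3x3) and "t" (3): a world point X has camera coordinates R X + t. Camera axes: x right, y down, z forward; pixel columns grow to the right and rows downward; lengths in m; the calibration is good to about 2 mm. A picture is of the moment at which its call begins: read the wrist's pose just before it. camera_info takes no time and is no camera call; for the wrist camera it gives the pose at the moment of the call.
- robot.sign_off(): hands the job in, once; it reports no verdict.
The state is a dict: "clock": time; "q": joint angles; "joint_vel": joint speeds; "joint_efforts": joint torques, N m; "eef_pos": TCP position; "tcp_rot": TCP orientation; "force": force on the tool from outside, world axes, zero at the start; "ft_torque": the same for the moment, N m; "opening": finger opening in m.
Only numpy, scipy, OpenCV 4.12 (cv2) and the standard library are available. Lean on these libraries where they do the work, as an engineer would, in place of code of your own. Each camera call takes 0.05 s, during which the arm holds its last target.

## Task

The marble slab needs its second thickness guide before scone dough is rolled. First take the whisk away from in front of the slab and lay it wholly inside the shallow steel tray; then lay the loose aluminium guide bar on the counter, standing on its narrow side as it does now, flush along the whole of the slab's bare long edge nearest the robot, with its ends level with the slab's ends. Let go of both, and leave the other things where they stand.

Things in the scene. Friction and masses are not known exactly. Their poses are not given: they have to be found in the camera images.
- slab: white marble slab that does not shift, 160 (its x) x 200 (its y) mm, 12 mm thick. Origin: centre of its underside, at counter height; x points away from the robot (turned up to 17 degrees), y along the long edges. Its far long edge (x = +80 mm) already has a fixed guide bar (22 wide, 200 long, 32 high) against it; its near long edge (x = -80 mm) is bare
- slab_near_edge (a point): middle of the slab's bare near long edge, on its top corner, 12 mm above the counter
- guide: loose plain aluminium guide bar (straightedge), 200 mm long (its x), 22 mm wide (its y), 32 mm high, about 0.25 kg, standing on its 22 mm side, left or right of the slab (tray on the other side). Origin: centre of its underside. Both long faces and both ends are alike: either way round will do
- guide_end_a (a point): centre of the bottom edge of the guide's +x end (100 mm from its origin)
- guide_end_b (a point): centre of the bottom edge of the guide's -x end (100 mm from its origin)
- whisk: stainless flattened whisk, 190 mm long (its x), lying on the counter before the slab's near edge, about parallel to it. Handle from x = -95 to +15 mm, 20 mm wide (y) and 18 mm high; wire head from +15 to +95 mm, about 50 mm wide, 17 mm high. Origin: on the underside, at the middle of the length
- whisk_grip (a point): point on the handle to grip, near the centre of mass, 30 mm from the origin to -x, 9 mm above the underside
- whisk_head (a point): tip of the whisk's wire head, 95 mm from the origin to +x, 9 mm up
- whisk_tail (a point): end of the whisk's handle, 95 mm from the origin to -x, 9 mm up
- tray: fixed shallow open steel tray, 250 (its x) x 140 (its y) mm outside, walls and floor 3 mm thick, rim 18 mm high. Origin: centre of its underside, at counter height
- cutter: bystander: round steel scone cutter, an upright ring of 60 mm diameter and 35 mm high, standing on the slab; origin at the centre of its underside
- bowl: bystander: glass bowl, rim 110 mm across, 55 mm high, beyond the slab; origin at the centre of its underside
- jar: bystander: glass jar, 68 mm across, 100 mm high, beyond the slab; origin at the centre of its underside
- lid: bystander: flat red silicone lid, 104 mm across, 28 mm high with its knob, near the robot; origin at the centre of its underside
- mug: bystander: white mug, 80 mm across, 90 mm high, near the robot; origin at the centre of its underside
- spatula: bystander: spatula 200 mm long lying beyond the slab; origin on its underside
Things that resemble listed ones, but are neither listed nor needed, are in the scene too. What is shaped like the whisk but orange, turquoise or yellow is not meant.

How it is judged:
By the outcome, as a careful person would: the job done as asked, in the order asked, and still so for the second after the job is handed in, with the robot touching nothing.
It also fails if it takes over 54 s, if anything falls off the work surface, if the arm or the gripper's body presses on something with over 40 N, if the wrist force passes 120 N, or if a joint passes its speed limit or range.

## Working session

There is one attempt and no reset: what is moved stays moved. The work goes in short steps, Python scripts to look and compute and a tool call to move; the robot and the scene stay as the last step left them, time stands still between calls to the robot, and variables do not carry over. Pictures are saved under pics/ and viewed, and the job is handed in when it is done.

Besides the shell and the picture viewer there is one more tool, called after "Emit:" by a JSON object that holds its "fn" and its "kwargs". play_rows: Moves the arm, as the interface text tells. Its arguments: {"type":"object","properties":{"series":{"type":"array","items":{"type":"array","items":{"type":"number"}}},"squeeze":{"type":"number"}},"required":["series"]}

```bash
mkdir -p pics
cat > h.py <<'E'
import numpy as np, cv2
from station import robot
def save(n,f):
    im,d=robot.capture(n); cv2.imwrite('pics/'+f+'.png',im[:,:,::-1]); np.save('pics/'+f+'.npy',d); return im,d
def ray(n,u,v,z,ci=None):
    ci=ci or robot.camera_info(n); K,R,t=[np.array(ci[k]) for k in('intrinsics','R','t')]
    c=-R.T@t; d=R.T@np.linalg.inv(K)@np.array([u,v,1.]); return c+d*(z-c[2])/d[2]
def proj(n,X,ci=None):
    ci=ci or robot.camera_info(n); K,R,t=[np.array(ci[k]) for k in('intrinsics','R','t')]
    p=K@(R@np.array(X,float)+t); return p[:2]/p[2]
E
python3 - <<'E'
from h import *
np.set_printoptions(precision=4,suppress=True)
o=robot.get_obs(); print(o['clock'],o['eef_pos'],o['tcp_rot'],o['opening'])
save('top','top0'); save('scene','scene0')
for n in('top','scene'):
    c=robot.camera_info(n); R=np.array(c['R']);print(n,c['intrinsics'],-R.T@np.array(c['t']),R)
E
```

```text
0.0 [ 0.2771 -0.5874  0.2405] [[ 0.4267 -0.0009  0.9044]
 [-0.9044  0.0017  0.4267]
 [-0.0019 -1.     -0.0001]] 0.08716797918637953
top [[537.1497   0.     326.9675]
 [  0.     537.1497 234.1543]
 [  0.       0.       1.    ]] [0.2315 0.0719 1.5228] [[ 0.0252 -0.9996  0.0116]
 [-0.9802 -0.027  -0.1961]
 [ 0.1964 -0.0064 -0.9805]]
scene [[527.4114   0.     314.9951]
 [  0.     527.4114 243.2765]
 [  0.       0.       1.    ]] [ 1.0769 -0.5937  1.1179] [[ 0.7715  0.6361 -0.0103]
 [ 0.4904 -0.6049 -0.6274]
 [-0.4054  0.479  -0.7786]]
```

View pics/top0.png

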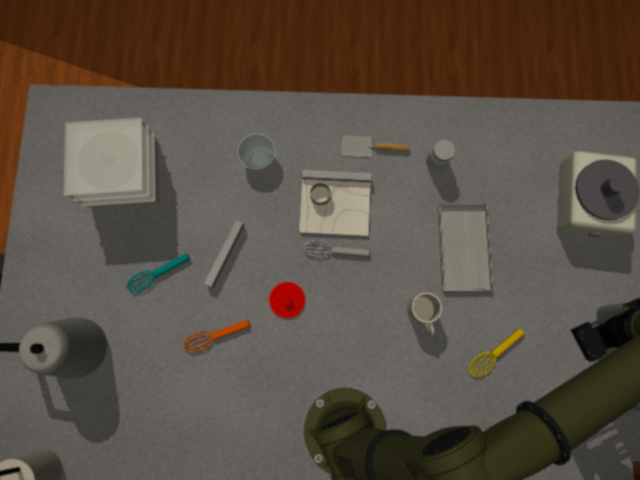

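View pics/scene0.png

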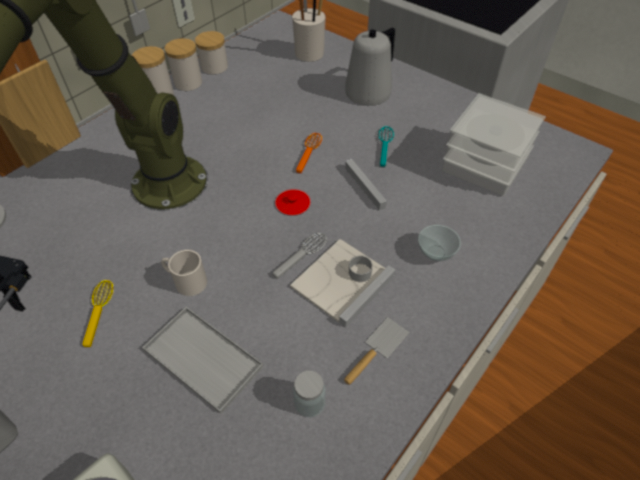

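The top view shows these candidates. The grey steel whisk is at (336,250), in front of the slab at (335,207). The lookalikes are turquoise (158,274), orange (216,336) and yellow (496,352). The loose guide is at (225,254), and the other bar at (337,176) is the fixed one. The tray is at (466,248). I choose the grey whisk and the loose bar, and will check them in a close crop.

Run:
```python
from h import *
im=cv2.imread('pics/top0.png')
c=im[150:310,190:510]; cv2.imwrite('pics/crop0.png',cv2.resize(c,None,fx=2.5,fy=2.5,interpolation=cv2.INTER_CUBIC))
```

```text
(no output)
```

View pics/crop0.png

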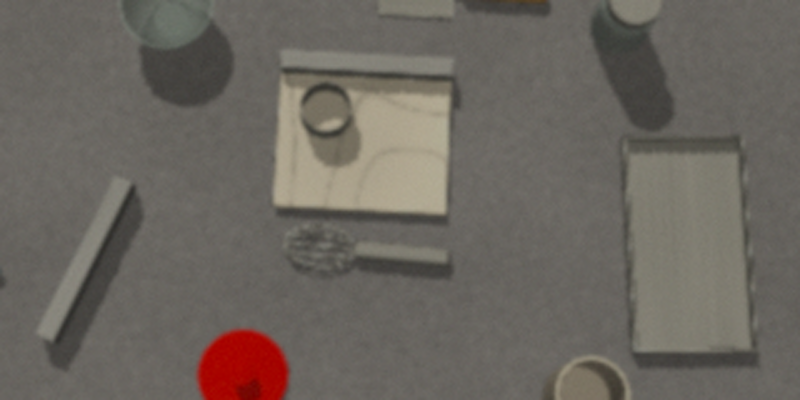

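The crop shows the steel whisk with its head at (283,247) and tail at (449,256). The loose guide runs from (122,180) to (48,338). The slab's near edge runs from (275,207) to (447,213), and the tray corners are (623,138), (738,138), (755,352) and (632,352).

```bash
cat > m.py <<'E'
from h import *
np.set_printoptions(precision=4,suppress=True)
def P(u,v,z): return ray('top',190+u/2.5,150+v/2.5,z)
def rep(n,a,b): d=b-a; print(n,a[:2],b[:2],'len',np.linalg.norm(d),'mid',((a+b)/2)[:2],'ang',np.degrees(np.arctan2(d[1],d[0])))
rep('whisk h-t',P(283,247,.009),P(449,256,.012))
g1=(P(112,177,.032)+P(133,182,.032))/2; g2=(P(58,340,.032)+P(37,335,.032))/2
rep('guide',g1,g2)
rep('near',P(275,207,.012),P(447,213,.012))
rep('fixedbar top front',P(283,72,.032),P(453,78,.032))
t=[P(*p,.018) for p in[(623,138),(738,138),(755,352),(632,352)]]
for i in range(4): rep('tray',t[i],t[(i+1)%4])
print(sum(t)/4)
rep('mug',P(590,357,.09),P(590,357,.09))
E
python3 m.py
```

```text
whisk h-t [0.4902 0.1288] [ 0.4844 -0.0608] len 0.1897897428245016 mid [0.4873 0.034 ] ang -91.74121389475404
guide [0.559  0.3127] [0.3774 0.3853] len 0.1955190342591953 mid [0.4682 0.349 ] ang 158.18321321102522
near [0.5359 0.1395] [ 0.5343 -0.0581] len 0.19754103658078728 mid [0.5351 0.0407] ang -90.45815495984169
fixedbar top front [0.6912 0.1349] [ 0.6897 -0.0617] len 0.19663119456559147 mid [0.6904 0.0366] ang -90.45370042252154
tray [ 0.6273 -0.2606] [ 0.6311 -0.3943] len 0.13367661146832055 mid [ 0.6292 -0.3275] ang -88.38337066475698
tray [ 0.6311 -0.3943] [ 0.3835 -0.4053] len 0.24784670923554092 mid [ 0.5073 -0.3998] ang -177.44534735737122
tray [ 0.3835 -0.4053] [ 0.3798 -0.2668] len 0.13851662013199334 mid [ 0.3817 -0.3361] ang 91.50790837898525
tray [ 0.3798 -0.2668] [ 0.6273 -0.2606] len 0.2475518905024895 mid [ 0.5036 -0.2637] ang 1.435567291847871
[ 0.5054 -0.3318  0.018 ]
mug [ 0.3662 -0.2056] [ 0.3662 -0.2056] len 0.0 mid [ 0.3662 -0.2056] ang 0.0
```

Each measured length agrees with the given size to within 5 mm. Next I move above the whisk, then refine its position with the wrist camera.

```bash
cat >> h.py <<'E'
def st():
    o=robot.get_obs(); R=np.array(o['tcp_rot']);p=np.array(o['eef_pos']); return o,R,p
def go(x,y,z,ang):
    """shift in cm along tool axes, twist deg so tool x has world angle ang"""
    o,R,p=st(); d=R.T@(np.array([x,y,z])-p)*100
    a=np.degrees(np.arctan2(R[1,0],R[0,0])); tw=-((ang-a+180)%360-180)
    print('t',round(o['clock'],2),'p',p.round(4),'ang',round(a,2),'open',round(o['opening'],4),'F',np.round(o['force'],1),'q7',round(o['q'][6],2)); print('shift',d.round(2),'twist',round(tw,2))
E
python3 -c "
from h import *
go(.47,.02,.22,-1.7)"
```

```text
t 0.1 p [ 0.2771 -0.5875  0.2406] ang -64.74 open 0.087 F [-0.4 -0.1 -0.3] q7 -0.06
shift [-46.71   2.13  43.37] twist -63.04
```

Emit:
{"fn": "play_rows", "kwargs": {"series": [[-1,-1.2,0,1.1,0],[-1,-3.3,0,3.1,-3],[-1,-5.7,0,5.3,-6],[-1,-8.1,0,7.5,-10],[-1,-10.5,0,9.7,-14],[-1,-12.9,0,12,-18],[-1,-15.3,0,14.2,-22],[-1,-17.7,0,16.4,-26],[-1,-20.1,0,18.7,-30],[-1,-22.5,0,20.9,-34],[-1,-24.9,0,23.1,-38],[-1,-27.3,0,25.3,-42]]}}

```text
clock: 1.1
eef_pos: [0.3894, -0.2309, 0.2407]
tcp_rot: [[0.924, -0.001, 0.384], [-0.384, 0.001, 0.924], [-0.002, -1.0, 0.001]]
force: [0.2, 0.1, 0.5]
opening: 0.087
```

```bash
python3 -c "
from h import *
go(.47,.02,.22,-1.7)"
```

```text
t 1.1 p [ 0.3894 -0.2309  0.2407] ang -22.55 open 0.087 F [0.2 0.1 0.5] q7 0.12
shift [-2.17  2.1  26.26] twist -20.85
```

Emit:
{"fn": "play_rows", "kwargs": {"series": [[-0.03,-0.3,0.3,2.6,-2],[-0.03,-0.5,0.5,5.4,-4],[-0.03,-0.7,0.7,8.2,-6],[-0.03,-0.9,0.9,11,-8],[-0.03,-1.1,1.1,13.8,-10],[-0.03,-1.3,1.3,16.6,-13],[-0.03,-1.6,1.6,19.4,-16],[-0.03,-1.9,1.8,22,-18],[-0.03,-2.1,2,24.2,-20],[-0.03,-2.2,2.1,25.7,-20.8],[-0.03,-2.2,2.1,26.3,-20.8],[-0.03,-2.2,2.1,26.3,-20.8]]}}

```text
clock: 2.1
eef_pos: [0.47, 0.0214, 0.2198]
tcp_rot: [[1.0, -0.002, 0.029], [-0.029, 0.002, 1.0], [-0.002, -1.0, 0.002]]
force: [0.4, -1.2, 0.7]
opening: 0.0447
```

Run:
```python
from h import *
import pickle
go(.486,.004,.022,-1.7)
ci=robot.camera_info('wrist'); pickle.dump(ci,open('w1.pkl','wb'))
im,d=save('wrist','w1'); save('top','top1')
print(ci, d[200:280:40,200:440:80])
```

```text
t 2.1 p [0.47   0.0214 0.2198] ang -1.67 open 0.0447 F [ 0.4 -1.2  0.7] q7 -0.1
shift [ 1.68 19.78 -1.73] twist 0.03
{'intrinsics': array([[371.88177051,   0.        , 323.1877301 ],
       [  0.        , 371.88177051, 239.7971656 ],
       [  0.        ,   0.        ,   1.        ]]), 'R': array([[ 0.99959832, -0.02831314, -0.00125121],
       [-0.02679016, -0.95838882,  0.28420618],
       [-0.00924591, -0.2840585 , -0.95876237]]), 't': array([-0.46855011,  0.00550046,  0.38281398])} [[0.36777052 0.36696592 0.36685443]
 [0.37825462 0.37813258 0.37944296]]
```

View pics/w1.png

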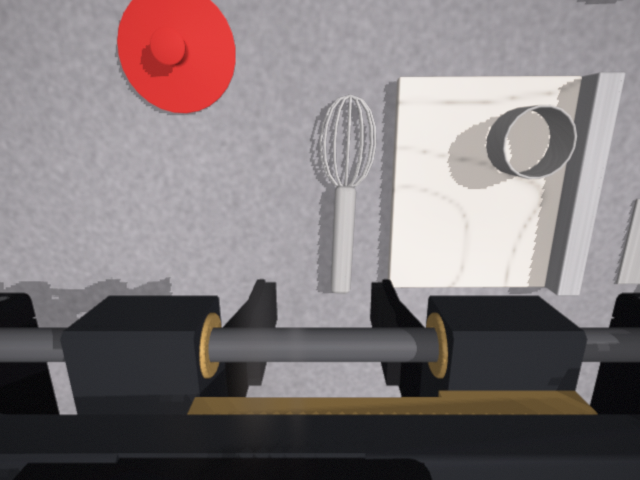

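The wrist view shows the whisk handle from (345,187) to (341,291) and its head tip at (350,96). The slab's near edge runs from (398,77) to (390,287).

```bash
cat > m2.py <<'E'
from h import *
import pickle,sys
np.set_printoptions(precision=4,suppress=True)
ci=pickle.load(open('w1.pkl','rb'))
def P(u,v,z): return ray('wrist',u,v,z,ci)
def rep(n,a,b): d=b-a; print(n,a[:2],b[:2],'len',np.linalg.norm(d),'mid',((a+b)/2)[:2],'ang',np.degrees(np.arctan2(d[1],d[0])))
rep('whisk',P(350,96,.009),P(341,292,.014))
rep('handle',P(345,187,.018),P(341,291,.018))
rep('near',P(398,77,.012),P(390,287,.012))
rep('far bar top inner', P(600,73,.032),P(560,294,.032))
rep('slab left edge',P(398,77,.012),P(582,77,.012))
E
python3 m2.py
python3 - <<'E'
from h import *
im=cv2.imread('pics/w1.png'); cv2.imwrite('pics/w1c.png',cv2.resize(im[60:310,300:430],None,fx=2.4,fy=2.4,interpolation=cv2.INTER_CUBIC))
E
```

```text
whisk [0.4964 0.1289] [ 0.4854 -0.0596] len 0.1888730294861044 mid [0.4909 0.0346] ang -93.35629289478624
handle [0.4905 0.0488] [ 0.4852 -0.0567] len 0.10559743224471885 mid [ 0.4879 -0.0039] ang -92.868769839812
near [0.5384 0.143 ] [ 0.5359 -0.0563] len 0.19935823452139953 mid [0.5371 0.0434] ang -90.71112925283118
far bar top inner [0.7007 0.1389] [ 0.6981 -0.0594] len 0.19837699455836919 mid [0.6994 0.0398] ang -90.7668498676776
slab left edge [0.5384 0.143 ] [0.6993 0.1384] len 0.16102311190490753 mid [0.6188 0.1407] ang -1.6314098115298894
```

View pics/w1c.png

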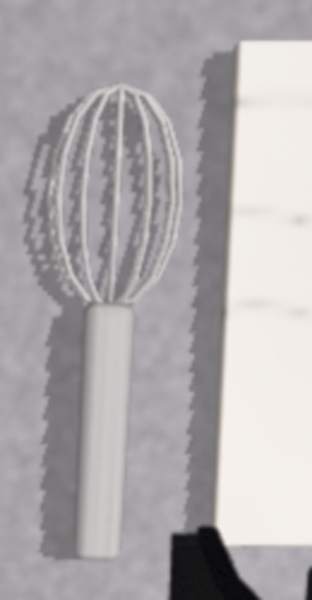

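```bash
python3 -c "
from h import *
go(.4885,.004,.022,-3)"
```

```text
t 2.2 p [0.4697 0.0191 0.2198] ang -1.86 open 0.045 F [0.3 0.  0.5] q7 -0.1
shift [ 1.97 19.78 -1.47] twist 1.14
```

Emit:
{"fn": "play_rows", "kwargs": {"series": [[-0.03,0.8,0.5,-0.6,0.5],[-0.03,1.6,1.5,-1.2,1.1],[-0.03,2,3.5,-1.5,1.1],[-0.03,2,6,-1.5,1.1],[-0.03,2,8.5,-1.5,1.1],[-0.03,2,11,-1.5,1.1],[-0.03,2,13.2,-1.5,1.1],[-0.03,2,15.2,-1.5,1.1],[-0.03,2,16.8,-1.5,1.1],[-0.03,2,17.8,-1.5,1.1],[-0.03,2,18.2,-1.5,1.1],[-0.03,2,18.2,-1.5,1.1]]}}

```text
clock: 3.2
eef_pos: [0.4884, 0.0027, 0.0369]
tcp_rot: [[0.999, -0.004, 0.053], [-0.053, 0.001, 0.999], [-0.004, -1.0, 0.001]]
force: [-0.3, -0.5, -0.8]
opening: 0.0449
```

Run:
```python
from h import *
go(.4885,.004,.022,-3)
```

```text
t 3.2 p [0.4884 0.0027 0.0369] ang -3.05 open 0.0449 F [-0.3 -0.5 -0.8] q7 -0.27
shift [0.   1.49 0.13] twist -0.05
```

Emit:
{"fn": "play_rows", "kwargs": {"series": [[-0.03,0,0.8,0.1,0],[-0.03,0,1.4,0.1,0],[-0.03,0,1.5,0.1,0],[0.6,0,1.5,0.1,0],[0.75,0,1.5,0.1,0],[1,0,1.5,0.1,0],[1,0,1.5,0.1,0],[1,0,1.5,0.1,0]], "squeeze": 20}}

```text
clock: 3.87
eef_pos: [0.4887, 0.0036, 0.0222]
tcp_rot: [[0.999, -0.003, 0.053], [-0.053, 0.001, 0.999], [-0.003, -1.0, 0.001]]
force: [-1.4, -0.9, 2.7]
opening: 0.02
```

Run:
```python
from h import *
go(.4885,.004,.16,-3)
```

```text
t 3.87 p [0.4887 0.0036 0.0222] ang -3.05 open 0.02 F [-1.4 -0.9  2.7] q7 -0.29
shift [ -0.06 -13.78   0.04] twist -0.05
```

Emit:
{"fn": "play_rows", "kwargs": {"series": [[1,0,-0.6,0,0],[1,0,-2,0,0],[1,0,-4.5,0,0],[1,0,-7.2,0,0],[1,0,-9.8,0,0],[1,0,-12,0,0],[1,0,-13.4,0,0],[1,0,-13.8,0,0]]}}

```text
clock: 4.53
eef_pos: [0.4907, 0.0037, 0.1633]
tcp_rot: [[0.999, 0.002, 0.053], [-0.053, -0.0, 0.999], [0.002, -1.0, -0.0]]
force: [0.1, -0.2, -0.9]
opening: 0.0197
```

Run:
```python
from h import *
go(.477,-.332,.16,-88.3)
```

```text
t 4.53 p [0.4907 0.0037 0.1633] ang -3.04 open 0.0197 F [ 0.1 -0.2 -0.9] q7 -0.15
shift [  0.41   0.33 -33.6 ] twist 85.26
```

Emit:
{"fn": "play_rows", "kwargs": {"series": [[1,0,0,-0.8,2],[1,0,0,-2.4,6],[1,0,0,-4.8,12],[1,0.1,0,-7.4,18],[1,0.1,0,-10,24],[1,0.1,0,-12.6,30],[1,0.2,0,-15.2,36],[1,0.2,0,-17.8,42],[1,0.2,0,-20.4,48],[1,0.3,0,-23,54],[1,0.3,0,-25.6,60],[1,0.3,0,-28,66]]}}

```text
clock: 5.53
eef_pos: [0.4772, -0.278, 0.1616]
tcp_rot: [[0.35, -0.001, 0.937], [-0.937, 0.001, 0.35], [-0.001, -1.0, -0.0]]
force: [1.8, -0.4, -0.9]
opening: 0.0197
```

Run:
```python
from h import *
go(.477,-.332,.12,-88.3)
```

```text
t 5.53 p [ 0.4772 -0.278   0.1616] ang -69.49 open 0.0197 F [ 1.8 -0.4 -0.9] q7 -0.8
shift [ 5.05  4.15 -1.91] twist 18.81
```

Emit:
{"fn": "play_rows", "kwargs": {"series": [[1,1.8,0,-0.7,5],[1,3.2,0.3,-1.2,10],[1,4.3,1,-1.6,14],[1,4.9,2,-1.9,17],[1,5.1,3,-1.9,18.8],[1,5.1,3.8,-1.9,18.8],[1,5.1,4.2,-1.9,18.8],[1,5.1,4.2,-1.9,18.8],[1,5.1,4.2,-1.9,18.8]]}}

```text
clock: 6.28
eef_pos: [0.4771, -0.3319, 0.1192]
tcp_rot: [[0.031, -0.001, 1.0], [-1.0, 0.001, 0.031], [-0.001, -1.0, -0.001]]
force: [0.7, 0.4, -0.4]
opening: 0.0197
```

Run:
```python
from h import *
go(.477,-.332,.026,-88.3)
save('top','top2')
im=cv2.imread('pics/top2.png'); cv2.imwrite('pics/top2c.png',cv2.resize(im[170:330,390:530],None,fx=3.5,fy=3.5,interpolation=cv2.INTER_CUBIC))
```

```text
t 6.28 p [ 0.4771 -0.3319  0.1192] ang -88.23 open 0.0197 F [ 0.7  0.4 -0.4] q7 -1.05
shift [ 0.03  9.32 -0.  ] twist 0.07
```

View pics/top2c.png

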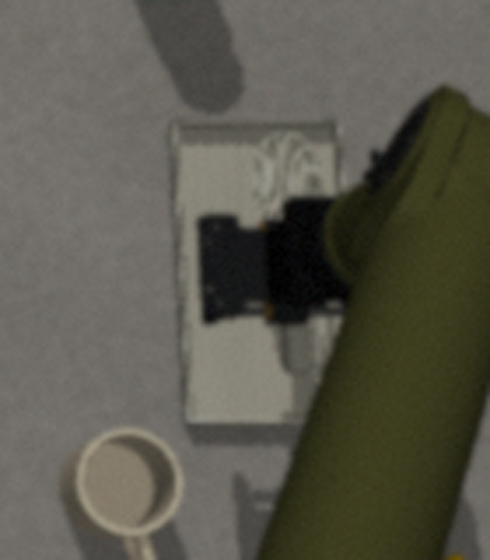

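Emit:
{"fn": "play_rows", "kwargs": {"series": [[1,0,0.8,0,0],[1,0,2.4,0,0],[1,0,4.4,0,0],[1,0,6.2,0,0],[1,0,7.6,0,0],[1,0,8.6,0,0],[1,0,9.1,0,0],[1,0,9.3,0,0],[1,0,9.4,0,0],[1,0,9.4,0,0]]}}

```text
clock: 7.17
eef_pos: [0.4781, -0.3323, 0.0264]
tcp_rot: [[0.031, 0.001, 1.0], [-1.0, -0.0, 0.031], [0.0, -1.0, 0.001]]
force: [0.2, 0.3, -1.4]
opening: 0.0198
```

Run:
```python
from h import *
go(.477,-.332,.026,-88.3)
```

```text
t 7.17 p [ 0.4781 -0.3323  0.0264] ang -88.23 open 0.0198 F [ 0.2  0.3 -1.4] q7 -1.09
shift [-0.04  0.04 -0.1 ] twist 0.07
```

Next I release the whisk, pause, and go straight up.

Emit:
{"fn": "play_rows", "kwargs": {"series": [[1,0,0.1,0,0],[0.4,0,0.1,0,0],[0,0,0.1,0,0],[0,0,0.1,0,0],[0,0,-1,0,0],[0,0,-3,0,0],[0,0,-5.5,0,0],[0,0,-8.5,0,0],[0,0,-12,0,0],[0,0,-15,0,0],[0,0,-17,0,0],[0,0,-18,0,0]]}}

```text
clock: 8.17
eef_pos: [0.4794, -0.3331, 0.2113]
tcp_rot: [[0.031, 0.006, 1.0], [-1.0, -0.004, 0.031], [0.004, -1.0, 0.006]]
force: [0.6, 0.3, 0.9]
opening: 0.0435
```

Run:
```python
from h import *
go(.468,.349,.22,70)
save('wrist','w2');
```

```text
t 8.17 p [ 0.4794 -0.3331  0.2113] ang -88.22 open 0.0435 F [0.6 0.3 0.9] q7 -1.03
shift [-68.21  -1.16   0.98] twist -158.22
```

View pics/w2.png

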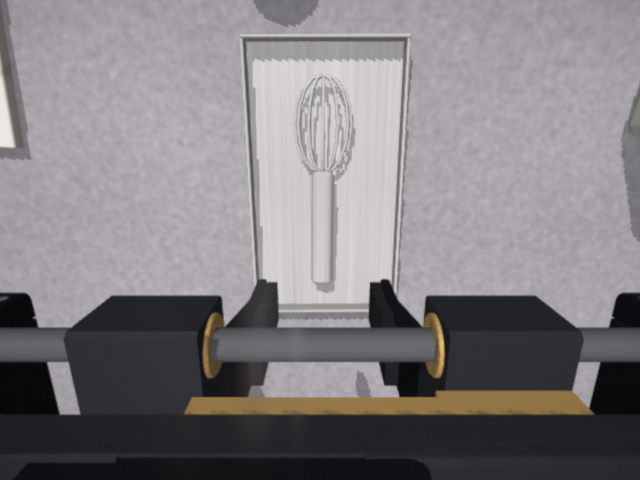

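The wrist view shows the whisk lying wholly inside the tray. It runs from (323,74) to (321,283), with the walls at columns 250 and 405. Next is the guide.

Emit:
{"fn": "play_rows", "kwargs": {"series": [[0,-1,0,0,-2],[0,-3,0,0,-8],[0,-6,-0.5,0,-14],[0,-9,-1,0,-20],[0,-12,-1.5,0,-26],[0,-15,-2,0,-32],[0,-18,-2.5,0,-38],[0,-21,-3,0,-44],[0,-24,-3.5,0,-50],[0,-27,-4,0,-56],[0,-30,-4.5,0,-62],[0,-33,-5,0,-68]]}}

```text
clock: 9.22
eef_pos: [0.4675, -0.0012, 0.2583]
tcp_rot: [[0.941, 0.003, 0.339], [-0.339, -0.004, 0.941], [0.005, -1.0, -0.003]]
force: [1.3, 0.1, -0.1]
opening: 0.0435
```

Run:
```python
from h import *
go(.515,.33,.26,68.2)
```

```text
t 9.22 p [ 0.4675 -0.0012  0.2583] ang -19.81 open 0.0435 F [ 1.3  0.1 -0.1] q7 -0.36
shift [-6.75 -0.29 32.77] twist -88.01
```

Emit:
{"fn": "play_rows", "kwargs": {"series": [[0,-0.6,0,2.7,-6.5],[0,-1.1,0,5.4,-13.5],[0,-1.7,0,8.1,-20],[0,-2.3,0,10.8,-27],[0,-2.8,0,13.5,-33.5],[0,-3.4,0,16.2,-40],[0,-4,0,18.9,-46.5],[0,-4.5,0,21.6,-53],[0,-5.1,0,24.3,-60],[0,-5.6,0,27,-66.5],[0,-6.2,0,29.7,-73],[0,-6.5,0,31.5,-79]]}}

```text
clock: 10.22
eef_pos: [0.5109, 0.3203, 0.2552]
tcp_rot: [[0.503, -0.0, -0.864], [0.864, -0.004, 0.503], [-0.003, -1.0, -0.002]]
force: [0.2, 0.6, -0.6]
opening: 0.0438
```

Run:
```python
from h import *
go(.515,.33,.26,68.2)
```

```text
t 10.22 p [0.5109 0.3203 0.2552] ang 59.79 open 0.0438 F [ 0.2  0.6 -0.6] q7 0.23
shift [ 1.04 -0.48  0.13] twist -8.41
```

Emit:
{"fn": "play_rows", "kwargs": {"series": [[0,0.6,0,0.1,-4],[0,1,0,0.1,-7],[0,1,0,0.1,-8.4],[0,1,0,0.1,-8.4],[0,1,0,0.1,-8.4]]}}

```text
clock: 10.63
eef_pos: [0.5144, 0.3289, 0.2542]
tcp_rot: [[0.372, -0.002, -0.928], [0.928, -0.005, 0.372], [-0.005, -1.0, -0.0]]
force: [0.7, -0.3, 1.1]
opening: 0.0431
```

Run:
```python
from h import *
import pickle
go(.468,.349,.04,68.2)
ci=robot.camera_info('wrist'); pickle.dump(ci,open('w3.pkl','wb'))
save('wrist','w3')
```

```text
t 10.63 p [0.5144 0.3289 0.2542] ang 68.16 open 0.0431 F [ 0.7 -0.3  1.1] q7 0.35
shift [ 0.25 21.42  5.07] twist -0.04
```

View pics/w3.png

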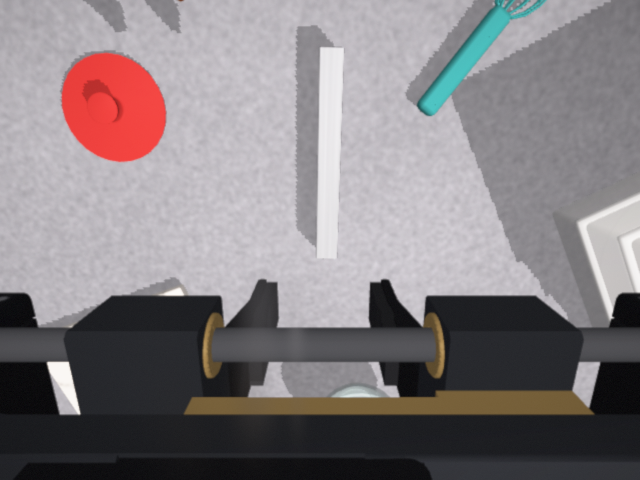

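The wrist view shows the guide with its far end at rows 47 (columns 320–344) and its near end at row 259 (columns 317–337).

Run:
```python
from h import *
im=cv2.imread('pics/w3.png')
c=im[20:280,280:380]; cv2.imwrite('pics/w3c.png',cv2.resize(c,None,fx=2.3,fy=2.3,interpolation=cv2.INTER_CUBIC))
g=im.min(2); m=(g>205).astype(np.uint8); m[270:]=0; m[:,:280]=0; m[:,380:]=0
n,l,s,_=cv2.connectedComponentsWithStats(m); i=1+s[1:,4].argmax(); print(s[i])
cs,_=cv2.findContours((l==i).astype(np.uint8),0,1); q=cv2.approxPolyDP(max(cs,key=cv2.contourArea),4,True)[:,0]; print(q.tolist())
print(im[150,310:350].min(1))
```

```text
[ 317   48   27  212 4606]
[[321, 48], [317, 258], [335, 259], [343, 48]]
[135 135 135 136 138 140 144 158 198 228 232 233 233 233 235 236 233 231
 231 232 232 232 231 232 233 235 236 235 232 227 213 195 194 193 193 192
 191 191 191 191]
```

View pics/w3c.png

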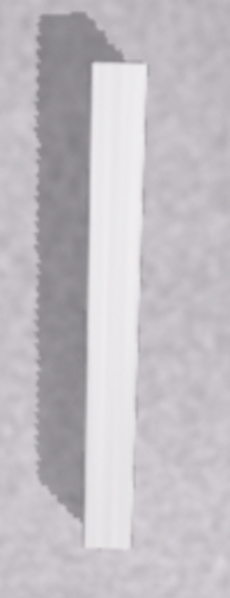

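Run:
```python
from h import *
import pickle
ci=pickle.load(open('w3.pkl','rb'))
P=lambda u,v:ray('wrist',u,v,.032,ci)
a,b,c,d=P(320.3,47.3),P(344,47.3),P(337.3,258.7),P(317,258.7)
print(a,b,c,d,np.linalg.norm(a-b),np.linalg.norm(c-d),np.linalg.norm(a-d),np.linalg.norm(b-c))
m=(a+b+c+d)/4; e=(a+b-c-d); ang=np.degrees(np.arctan2(e[1],e[0])); print('mid',m,ang)
go(m[0],m[1],.04,ang-90)
```

```text
[0.37512288 0.38157163 0.032     ] [0.38299068 0.40119344 0.032     ] [0.56715858 0.32345472 0.032     ] [0.55930821 0.30372149 0.032     ] 0.02114042928541961 0.02123743282605298 0.1999621959429695 0.19990278705394363
mid [0.47114509 0.35248532 0.032     ] 157.10127169552914
t 10.68 p [0.5147 0.3288 0.2546] ang 68.13 open 0.0434 F [ 0.2 -0.3  0. ] q7 0.35
shift [ 0.68 21.45  4.95] twist 1.03
```

Emit:
{"fn": "play_rows", "kwargs": {"series": [[0,0.2,0.5,1.2,0.5],[0,0.4,1.5,2.6,1],[0,0.6,3.2,4,1],[0,0.7,5.5,4.7,1],[0,0.7,8,4.9,1],[0,0.7,10.5,4.9,1],[0,0.7,13,4.9,1],[0,0.7,15.5,4.9,1],[0,0.7,17,4.9,1],[0,0.7,17.8,4.9,1],[0,0.7,18,4.9,1],[0,0.7,18,4.9,1]]}}

```text
clock: 11.68
eef_pos: [0.4719, 0.3527, 0.0749]
tcp_rot: [[0.389, -0.001, -0.921], [0.921, -0.005, 0.389], [-0.004, -1.0, -0.001]]
force: [0.6, 0.3, 0.8]
opening: 0.0433
```

Run:
```python
from h import *
go(.4711,.3525,.036,67.1)
```

```text
t 11.68 p [0.4719 0.3527 0.0749] ang 67.11 open 0.0433 F [0.6 0.3 0.8] q7 0.16
shift [-0.03  3.89  0.07] twist 0.01
```

Emit:
{"fn": "play_rows", "kwargs": {"series": [[0,0,1.2,0.1,0],[0,0,2.5,0.1,0],[0,0,3.5,0.1,0],[0,0,3.9,0.1,0],[0,0,3.9,0.1,0],[0.3,0,3.9,0.1,0],[0.45,0,3.9,0.1,0],[0.7,0,3.9,0.1,0],[1,0,3.9,0.1,0],[1,0,3.9,0.1,0],[1,0,3.9,0.1,0]], "squeeze": 30}}

```text
clock: 12.6
eef_pos: [0.4709, 0.3521, 0.0362]
tcp_rot: [[0.389, -0.001, -0.921], [0.921, -0.006, 0.389], [-0.006, -1.0, -0.002]]
force: [-2.8, -4.1, 6.6]
opening: 0.0217
```

Run:
```python
from h import *
go(.4711,.3525,.18,67.1)
```

```text
t 12.6 p [0.4709 0.3521 0.0362] ang 67.09 open 0.0217 F [-2.8 -4.1  6.6] q7 0.13
shift [ -0.04 -14.38  -0.02] twist -0.01
```

Emit:
{"fn": "play_rows", "kwargs": {"series": [[1,0,-0.6,0,0],[1,0,-2,0,0],[1,0,-4.5,0,0],[1,0,-7.2,0,0],[1,0,-9.8,0,0],[1,0,-11.5,0,0],[1,0,-12.3,0,0],[1,0,-12.4,0,0]]}}

```text
clock: 13.27
eef_pos: [0.4718, 0.3541, 0.1626]
tcp_rot: [[0.389, 0.003, -0.921], [0.921, -0.004, 0.389], [-0.003, -1.0, -0.004]]
force: [0.1, 0.2, -3.6]
opening: 0.0217
```

Run:
```python
from h import *
go(.51,.043,.16,-0.8)
```

```text
t 13.27 p [0.4718 0.3541 0.1626] ang 67.1 open 0.0217 F [ 0.1  0.2 -3.6] q7 0.22
shift [-27.17   0.4  -15.62] twist 67.9
```

Emit:
{"fn": "play_rows", "kwargs": {"series": [[1,-0.8,0,-0.5,2],[1,-2.8,0,-1.6,7],[1,-5.3,0,-3,13],[1,-7.8,0,-4.5,19],[1,-10.3,0,-5.9,25],[1,-12.8,0,-7.4,31],[1,-15.3,0,-8.8,37],[1,-17.8,0,-10.2,43],[1,-20.3,0,-11.7,49],[1,-22.6,0,-13,55],[1,-24.6,0,-14.1,61],[1,-26,0,-15,65]]}}

```text
clock: 14.27
eef_pos: [0.5076, 0.0523, 0.1623]
tcp_rot: [[1.0, -0.0, -0.027], [0.027, -0.005, 1.0], [-0.0, -1.0, -0.005]]
force: [-0.8, -0.4, -3.6]
opening: 0.0217
```

Run:
```python
from h import *
go(.51,.043,.10,-0.8)
```

```text
t 14.27 p [0.5076 0.0523 0.1623] ang 1.53 open 0.0217 F [-0.8 -0.4 -3.6] q7 -0.21
shift [ 0.22  6.23 -0.9 ] twist 2.33
```

Emit:
{"fn": "play_rows", "kwargs": {"series": [[1,0.1,0.6,-0.6,2],[1,0.2,2,-0.9,2.3],[1,0.2,3.8,-0.9,2.3],[1,0.2,5.2,-0.9,2.3],[1,0.2,6,-0.9,2.3],[1,0.2,6.2,-0.9,2.3],[1,0.2,6.2,-0.9,2.3]]}}

```text
clock: 14.85
eef_pos: [0.5089, 0.0427, 0.0994]
tcp_rot: [[1.0, -0.002, 0.014], [-0.014, -0.005, 1.0], [-0.002, -1.0, -0.005]]
force: [0.5, -0.0, -3.4]
opening: 0.0217
```

Run:
```python
from h import *
import pickle
go(.51,.043,.10,-0.8)
ci=robot.camera_info('wrist'); pickle.dump(ci,open('w4.pkl','wb'))
save('wrist','w4')
```

```text
t 14.85 p [0.5089 0.0427 0.0994] ang -0.81 open 0.0217 F [ 0.5 -0.  -3.4] q7 -0.28
shift [ 0.11 -0.06  0.03] twist -0.01
```

View pics/w4.png

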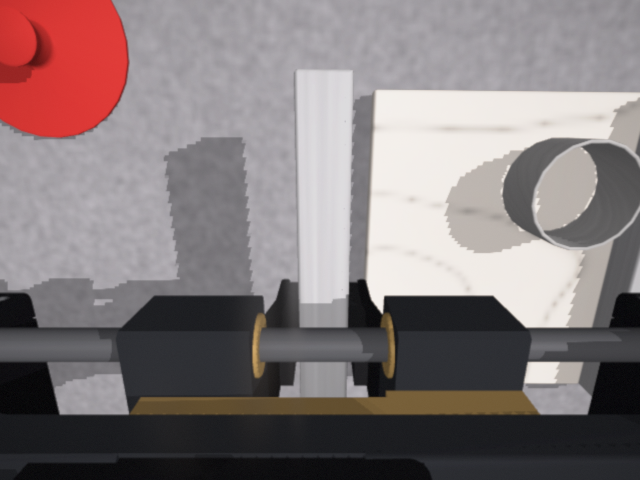

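The held bar's far end is at row 70, columns 296–352. The slab's near-left corner is at (376,90), with its edge passing (366,283).

Run:
```python
from h import *
import pickle
im=cv2.imread('pics/w4.png')
cv2.imwrite('pics/w4c.png',cv2.resize(im[50:300,280:400],None,fx=2.4,fy=2.4,interpolation=cv2.INTER_CUBIC))
ci=pickle.load(open('w4.pkl','rb'))
P=lambda u,v,z:ray('wrist',u,v,z,ci)
for s in(110,150,190,230,270): 
    r=im[s].min(1).astype(int); g=np.diff(r); 
    e1=355+g[355:400].argmax()+.5; e2=330+(-g[330:356]).argmax()+.5; e0=285+g[285:310].argmax()+.5
    print(s,e1,P(e1,s,.012),'bar',e0,e2,P(e0,s,.0954),P(e2,s,.0954))
c=im[60:120,:].min(2).astype(int)
print(im[60:80,325].min(1), im[80:100,450].min(1))
print(P(296,70,.0954),P(352,70,.0954),P(376,90.5,.012))
```

```text
110 373.5 [0.5391498  0.13220463 0.012     ] bar 295.5 352.5 [0.49919443 0.12933579 0.0954    ] [0.52069303 0.12904889 0.0954    ]
150 371.5 [0.53853427 0.10927136 0.012     ] bar 297.5 351.5 [0.49945895 0.11463756 0.0954    ] [0.52044625 0.11436157 0.0954    ]
190 369.5 [0.53788006 0.08489724 0.012     ] bar 297.5 350.5 [0.49893814 0.09902654 0.0954    ] [0.52018396 0.09875155 0.0954    ]
230 367.5 [0.53718342 0.05894208 0.012     ] bar 298.5 349.5 [0.49879752 0.08239759 0.0954    ] [0.51990467 0.08212904 0.0954    ]
270 366.5 [0.5371078  0.03123857 0.012     ] bar 299.5 348.5 [0.49864748 0.06465399 0.0954    ] [0.51960665 0.06439226 0.0954    ]
[159 160 161 164 165 164 164 166 166 175 191 202 207 208 209 209 209 209
 209 210] [169 170 170 170 169 169 168 167 166 167 196 221 229 232 232 232 233 233
 232 233]
[0.49986121 0.14317794 0.0954    ] [0.52037628 0.1429004  0.0954    ] [0.54032198 0.14288816 0.012     ]
```

View pics/w4c.png

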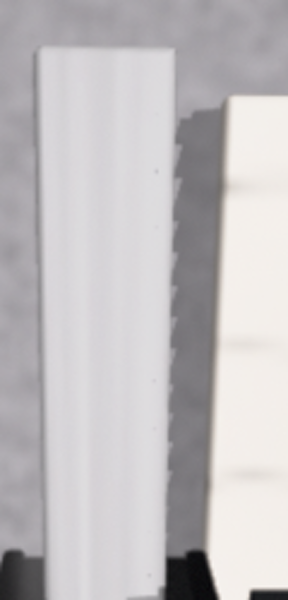

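Emit:
{"fn": "play_rows", "kwargs": {"series": [[1,0.3,0.6,0,0.2],[1,0.7,1.8,0,0.2],[1,1,3.2,0,0.2],[1,1.2,4.6,0,0.2],[1,1.2,5.4,0,0.2],[1,1.2,5.8,0,0.2],[1,1.2,6.0,0,0.2],[1,1.2,6.1,0,0.2],[1,1.2,6.1,0,0.2]]}}

```text
clock: 15.65
eef_pos: [0.5219, 0.0426, 0.0396]
tcp_rot: [[1.0, -0.0, 0.017], [-0.017, -0.005, 1.0], [-0.0, -1.0, -0.005]]
force: [0.7, 0.3, -3.5]
opening: 0.0216
```

```bash
cat > g.py <<'E'
from h import *
import pickle,sys
n=sys.argv[1]
go(.5265,.0427,.0365,-1)
ci=robot.camera_info('wrist'); pickle.dump(ci,open(n+'.pkl','wb'))
im,_=save('wrist',n)
cv2.imwrite('pics/'+n+'c.png',cv2.resize(im[0:300,260:440,::-1],None,fx=2,fy=2,interpolation=cv2.INTER_CUBIC))
E
python3 g.py w5
```

```text
t 15.65 p [0.5219 0.0426 0.0396] ang -0.99 open 0.0216 F [ 0.7  0.3 -3.5] q7 -0.35
shift [0.46 0.31 0.02] twist 0.01
```

View pics/w5c.png

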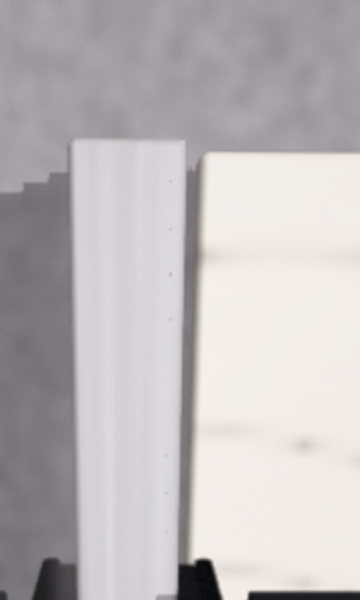

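Run:
```python
from h import *
import pickle
im=cv2.imread('pics/w5.png')
ci=pickle.load(open('w5.pkl','rb'))
P=lambda u,v,z:ray('wrist',u,v,z,ci)
print(P(296,70,.0356),P(352.5,70,.0356),P(362,76.7,.012),P(420,76.7,.012))
for s in(95,130,170,210,250): 
    g=np.diff(im[s].min(1).astype(int)); 
    e1=354+g[354:375].argmax()+.5; e2=340+(-g[340:358]).argmax()+.5
    print(s,e1,P(e1,s,.012),'bar',e2,P(e2,s,.0356))
```

```text
[0.51316813 0.14301214 0.0356    ] [0.53386539 0.14267306 0.0356    ] [0.53970428 0.14311623 0.012     ] [0.56445111 0.14271064 0.012     ]
95 359.5 [0.53872495 0.13583391 0.012     ] bar 352.5 [0.53392091 0.13411077 0.0356    ]
130 358.5 [0.53845485 0.12132163 0.012     ] bar 351.5 [0.53361931 0.12159036 0.0356    ]
170 357.5 [0.53819362 0.10377319 0.012     ] bar 350.5 [0.53331102 0.1064505  0.0356    ]
210 356.5 [0.5379157  0.08510447 0.012     ] bar 349.5 [0.53298304 0.09034414 0.0356    ]
250 354.5 [0.53713187 0.06521275 0.012     ] bar 349.5 [0.53305414 0.07316871 0.0356    ]
```

The ends are level to within 0.3 mm, the bar and slab edge are parallel to about 0.2°, and the gap is about 4.8 mm. I lower the bar and push gently toward the slab.

Emit:
{"fn": "play_rows", "kwargs": {"series": [[1,0,0.2,0,0.1],[1,0,0.3,0,0.1],[1,0,0.33,0,0.1],[1,0.1,0.33,0,0.1],[1,0.2,0.33,0,0.1],[1,0.3,0.33,0,0.1],[1,0.4,0.33,0,0.1],[1,0.4,0.33,0,0.1]]}}

```text
clock: 16.37
eef_pos: [0.5256, 0.0425, 0.0364]
tcp_rot: [[1.0, -0.001, 0.019], [-0.019, -0.005, 1.0], [-0.001, -1.0, -0.005]]
force: [-2.3, 0.1, -0.2]
opening: 0.0213
```

```bash
python3 -c "
from h import *
go(.5265,.0427,.0365,-1.1)"
```

```text
t 16.37 p [0.5256 0.0425 0.0364] ang -1.11 open 0.0213 F [-2.3  0.1 -0.2] q7 -0.36
shift [ 0.09 -0.01  0.02] twist -0.01
```

Emit:
{"fn": "play_rows", "kwargs": {"series": [[1,0.05,0,0,0],[1,0.1,0,0,0],[1,0.15,0,0,0],[1,0.2,0,0,0],[1,0.2,0,0,0],[1,0.2,0,0,0]], "squeeze": 8}}

```text
clock: 16.87
eef_pos: [0.5258, 0.0424, 0.0362]
tcp_rot: [[1.0, -0.005, 0.019], [-0.019, -0.006, 1.0], [-0.005, -1.0, -0.006]]
force: [-6.6, 0.4, 2.9]
opening: 0.022
```

```bash
python3 g.py w6
```

```text
t 16.87 p [0.5258 0.0424 0.0362] ang -1.11 open 0.022 F [-6.6  0.4  2.9] q7 -0.36
shift [ 0.07 -0.03  0.03] twist -0.11
```

View pics/w6c.png

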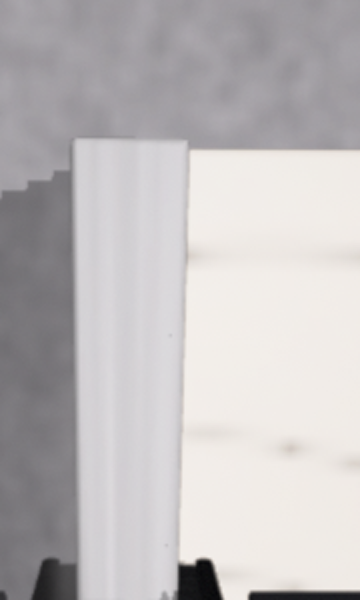

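Contact: the force is −6.6 N in x, and no gap is visible along the edge (columns 347–354). I release and go up.

Emit:
{"fn": "play_rows", "kwargs": {"series": [[0.4,0.05,0,0,0],[0.2,0.05,0,0,0],[0.1,0,0,0,0],[0.1,0,0,0,0],[0.1,0,-1,0,0],[0.1,0,-3,0,0],[0.1,0,-6,0,0],[0.1,0,-9,0,0],[0.1,0,-12,-1,0],[0.1,0,-15,-3,0],[0.1,-1,-18,-5,0],[0.1,-2,-20,-6,0]]}}

```text
clock: 17.92
eef_pos: [0.5068, -0.0182, 0.2407]
tcp_rot: [[1.0, -0.0, 0.021], [-0.021, -0.007, 1.0], [-0.0, -1.0, -0.007]]
force: [0.3, -0.8, 0.4]
opening: 0.0393
```

```bash
python3 g.py w7; python3 -c "
from h import *
im,_=save('top','top3')
cv2.imwrite('pics/top3c.png',cv2.resize(im[130:310,230:510,::-1],None,fx=2.8,fy=2.8,interpolation=cv2.INTER_CUBIC))"
```

```text
t 17.92 p [ 0.5068 -0.0182  0.2407] ang -1.21 open 0.0393 F [ 0.3 -0.8  0.4] q7 -0.07
shift [ 1.84 20.37  6.28] twist -0.21
```

View pics/w7.png

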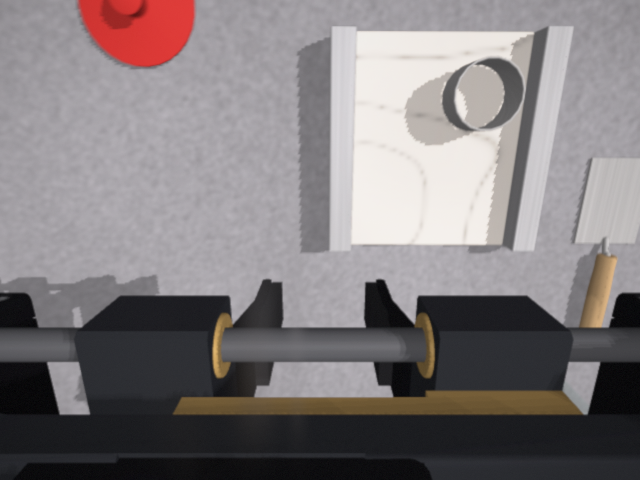

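View pics/top3c.png

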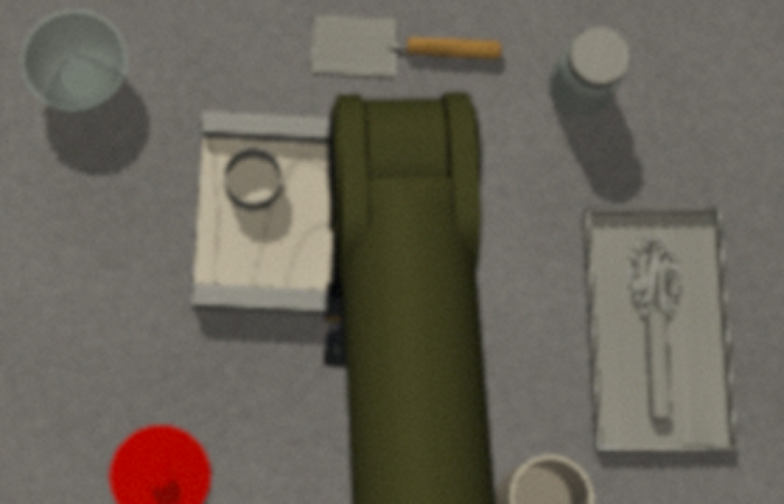

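The wrist view shows the bar against the near edge, with its top corners near (332,27), (356,27), (330,250) and (351,250). In the top view the whisk lies inside the tray. I measure the fit, using the fixed bar at the same height as a reference.

Run:
```python
from h import *
import pickle
im=cv2.imread('pics/w7.png')
ci=pickle.load(open('w7.pkl','rb'))
P=lambda u,v,z:ray('wrist',u,v,z,ci)[:2]
g=im.min(2).astype(float)
def vert(c,r0,r1,sg): # edge row
    d=sg*np.diff(g[r0:r1,c-3:c+4].mean(1)); i=d.argmax(); w=d[max(i-2,0):i+3].clip(0); return r0+(np.arange(max(i-2,0),i+3)[:len(w)]*w).sum()/w.sum()+.5
print('far-end rows', [(c,round(vert(c,15,40,1),2)) for c in(340,348,400,440,552,560)])
print('near-end rows',[(c,round(vert(c,235,260,-1),2)) for c in(336,344,400,440,522,530)])
e={}
for n,us,z in(('bar',(340,348),.032),('slab',(400,440),.012),('fix',(552,560),.032)):
    e[n]=[np.mean([P(u,vert(u,15,40,1),z) for u in us],0)]
for n,us,z in(('bar',(336,344),.032),('slab',(400,440),.012),('fix',(522,530),.032)):
    e[n].append(np.mean([P(u,vert(u,235,260,-1),z) for u in us],0))
for n in e: print(n,e[n],np.linalg.norm(e[n][0]-e[n][1]))
# outer edge of bar, inner boundary
L=[]
for r in range(50,240,15):
    d=np.diff(g[r,320:345]); u=320+d.argmax()+.5; L.append(P(u,r,.032))
L=np.array(L); f=np.polyfit(L[:,1],L[:,0],1); print('bar outer edge deg',np.degrees(np.arctan(f[0])),'x at .043',np.polyval(f,.043))
L=[]
for r in range(50,240,15):
    d=np.diff(g[r,500:580]); u=505+np.diff(g[r,505:580]).argmax()+.5; L.append(P(u,r,.032))
L=np.array(L); f=np.polyfit(L[:,1],L[:,0],1); print('fixed inner edge deg',np.degrees(np.arctan(f[0])),'x',np.polyval(f,.043), np.std(L[:,0]-np.polyval(f,L[:,1])))
cv2.imwrite('pics/w7c.png',cv2.resize(im[15:265,310:400],None,fx=2.4,fy=2.4,interpolation=cv2.INTER_CUBIC))
```

```text
far-end rows [(340, np.float64(25.96)), (348, np.float64(26.08)), (400, np.float64(30.94)), (440, np.float64(31.08)), (552, np.float64(25.66)), (560, np.float64(25.67))]
near-end rows [(336, np.float64(250.54)), (344, np.float64(250.48)), (400, np.float64(243.88)), (440, np.float64(244.16)), (522, np.float64(250.54)), (530, np.float64(250.37))]
bar [array([0.52732312, 0.14268921]), array([ 0.52254775, -0.05718526])] 0.19993151747345642
slab [array([0.59641242, 0.14189215]), array([ 0.60762303, -0.05847128])] 0.20067681440024862
fix [array([0.70620836, 0.13934976]), array([ 0.70882143, -0.06092126])] 0.2002880679190157
bar outer edge deg 1.3094968155638234 x at .043 0.5140020047783144
fixed inner edge deg -1.7649861061497043 x 0.6939671201616416 0.005762977687151647
```

View pics/w7c.png

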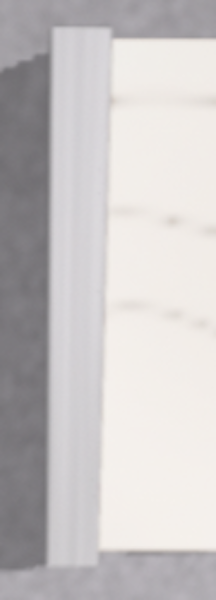

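The ends agree within about 0.5 mm, and the bar is parallel to the slab within about 0.2°. From this side the bar hides any gap at the slab, so I look from the slab side.

Emit:
{"fn": "play_rows", "kwargs": {"series": [[0.1,1.5,0,0,0],[0.1,4,0,0,0],[0.1,7,0,0,0],[0.1,10,0,0,0],[0.1,13,0,0,0],[0.1,15,0,0,0],[0.1,16,0,0,0],[0.1,16,0,0,0]]}}

```text
clock: 18.68
eef_pos: [0.6688, -0.0209, 0.2404]
tcp_rot: [[1.0, 0.002, 0.022], [-0.022, -0.007, 1.0], [0.002, -1.0, -0.007]]
force: [-0.3, -0.3, -0.1]
opening: 0.0395
```

```bash
python3 g.py w8; python3 -c "
import cv2
im=cv2.imread('pics/w8.png'); cv2.imwrite('pics/w8d.png',cv2.resize(im[10:280,130:330],None,fx=2.2,fy=2.2,interpolation=cv2.INTER_CUBIC))"
```

```text
t 18.68 p [ 0.6688 -0.0209  0.2404] ang -1.28 open 0.0395 F [-0.3 -0.3 -0.1] q7 -0.21
shift [-14.41  20.32   6.18] twist -0.28
```

View pics/w8d.png

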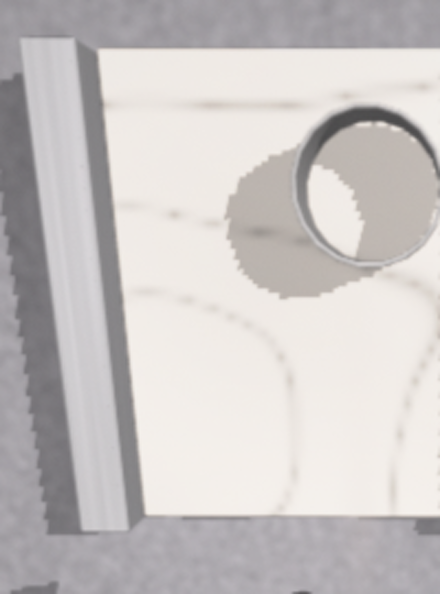

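The bar's side face meets the slab all along, with no counter strip showing. I put numbers to it.

Run:
```python
from h import *
import pickle
im=cv2.imread('pics/w8.png'); g=im.min(2).astype(float)
ci=pickle.load(open('w8.pkl','rb'))
P=lambda u,v,z:ray('wrist',u,v,z,ci)[:2]
A=[];B=[];C=[]
def sub(d,i): w=d[i-1:i+2].clip(0); return (np.arange(i-1,i+2)*w).sum()/w.sum()
for r in range(45,235,10):
    t=(r-30)/215.; u0=int(173+t*(195-173))
    row=cv2.GaussianBlur(g,(1,5),0)[r]; d=np.diff(row)
    s=d[u0-8:u0+15]; i=u0-8+s.argmax(); us=sub(d,i)+.5
    j=i-14+(-d[i-14:i-2]).argmax(); ub=sub(-d,j)+.5
    A.append(P(us,r,.012)); B.append(P(ub,r,.032))
A=np.array(A);B=np.array(B)
fa=np.polyfit(A[:,1],A[:,0],1);fb=np.polyfit(B[:,1],B[:,0],1)
for y in(-.05,.04,.13): print(y,'slab',np.polyval(fa,y),'bar face',np.polyval(fb,y),'gap mm',1000*(np.polyval(fa,y)-np.polyval(fb,y)))
print(np.std(A[:,0]-np.polyval(fa,A[:,1])),np.std(B[:,0]-np.polyval(fb,B[:,1])))
```

```text
-0.05 slab 0.5341441516610871 bar face 0.5333224276441222 gap mm 0.8217240169648976
0.04 slab 0.5364331832240451 bar face 0.5354072184480172 gap mm 1.025964776027899
0.13 slab 0.5387222147870031 bar face 0.5374920092519121 gap mm 1.2302055350910113
3.68152799488155e-05 0.000102729122754814
```

The reading gives an apparent gap of 0.8–1.2 mm. Part of that is edge rounding, since the bar itself measures 0.8 mm narrow. A light push with closed fingertips on the outer face will settle it.

```bash
python3 -c "
from h import *
go(.47,.05,.12,-1.1)"
```

```text
t 18.73 p [ 0.6676 -0.0209  0.2408] ang -1.26 open 0.0393 F [-0.2 -1.2 -0.6] q7 -0.21
shift [-19.93  12.     6.74] twist -0.16
```

Emit:
{"fn": "play_rows", "kwargs": {"series": [[1,-1.5,0,0.5,0],[1,-4,0,1.4,0],[1,-7,0,2.4,0],[1,-10,0,3.4,0],[1,-13,0,4.4,0],[1,-16,1,5.5,0],[1,-18.5,3,6.4,-0.1],[1,-19.8,6,6.7,-0.1],[1,-20,9,6.7,-0.1],[1,-20,11,6.7,-0.1],[1,-20,12,6.7,-0.1],[1,-20,12,6.7,-0.1]]}}

```text
clock: 19.73
eef_pos: [0.467, 0.0495, 0.1181]
tcp_rot: [[1.0, -0.003, 0.02], [-0.02, -0.008, 1.0], [-0.003, -1.0, -0.008]]
force: [0.3, -0.4, -0.5]
opening: 0.0008
```

```bash
python3 -c "
from h import *
go(.47,.05,.029,-1.1)"
```

```text
t 19.73 p [0.467  0.0495 0.1181] ang -1.13 open 0.0008 F [ 0.3 -0.4 -0.5] q7 -0.24
shift [0.33 8.91 0.12] twist -0.03
```

Emit:
{"fn": "play_rows", "kwargs": {"series": [[1,0,1,0,0],[1,0,3,0,0],[1,0,5.5,0,0],[1,0,7.5,0,0],[1,0,8.6,0,0],[1,0,8.8,0,0],[1,0.5,8.8,0,0],[1,1.2,8.8,0,0],[1,1.8,8.8,0,0],[1,2.3,8.8,0,0],[1,2.5,8.8,0,0],[1,2.5,8.8,0,0]]}}

```text
clock: 20.73
eef_pos: [0.4929, 0.0485, 0.0306]
tcp_rot: [[1.0, -0.001, 0.02], [-0.02, -0.007, 1.0], [-0.001, -1.0, -0.007]]
force: [0.0, 0.3, -0.7]
opening: 0.0006
```

```bash
python3 -c "
from h import *
go(.499,.05,.029,-1.1)"
```

```text
t 20.73 p [0.4929 0.0485 0.0306] ang -1.15 open 0.0006 F [ 0.   0.3 -0.7] q7 -0.37
shift [0.61 0.16 0.17] twist -0.05
```

Emit:
{"fn": "play_rows", "kwargs": {"series": [[1,0.15,0,0,0],[1,0.3,0,0,0],[1,0.45,0,0,0],[1,0.6,0,0,0],[1,0.65,0,0,0],[1,0.7,0,0,0],[1,0.7,0,0,0]]}}

```text
clock: 21.32
eef_pos: [0.4999, 0.0483, 0.0306]
tcp_rot: [[1.0, -0.002, 0.02], [-0.02, -0.007, 1.0], [-0.001, -1.0, -0.007]]
force: [0.5, 0.3, -0.0]
opening: 0.0001
```

Emit:
{"fn": "play_rows", "kwargs": {"series": [[1,0.05,0,0,0],[1,0.1,0,0,0],[1,0.15,0,0,0],[1,0.2,0,0,0],[1,0.2,0,0,0]]}}

```text
clock: 21.73
eef_pos: [0.502, 0.0483, 0.0306]
tcp_rot: [[1.0, -0.001, 0.02], [-0.02, -0.007, 1.0], [-0.001, -1.0, -0.007]]
force: [0.6, 0.7, -1.5]
opening: 0.0005
```

Emit:
{"fn": "play_rows", "kwargs": {"series": [[1,0.05,0,0,0],[1,0.1,0,0,0],[1,0.15,0,0,0],[1,0.2,0,0,0],[1,0.2,0,0,0]]}}

```text
clock: 22.15
eef_pos: [0.5041, 0.0483, 0.0306]
tcp_rot: [[1.0, -0.001, 0.02], [-0.02, -0.007, 1.0], [-0.001, -1.0, -0.007]]
force: [-0.0, -0.0, -0.5]
opening: 0.0004
```

Emit:
{"fn": "play_rows", "kwargs": {"series": [[1,0.05,0,0,0],[1,0.1,0,0,0],[1,0.15,0,0,0],[1,0.2,0,0,0],[1,0.2,0,0,0]]}}

```text
clock: 22.57
eef_pos: [0.5056, 0.0482, 0.0305]
tcp_rot: [[1.0, -0.003, 0.02], [-0.02, -0.007, 1.0], [-0.002, -1.0, -0.007]]
force: [-1.9, 0.7, 1.6]
opening: 0.0002
```

Emit:
{"fn": "play_rows", "kwargs": {"series": [[1,0.05,0,0,0],[1,0.1,0,0,0],[1,0.15,0,0,0],[1,0.2,0,0,0],[1,0.2,0,0,0]]}}

```text
clock: 22.98
eef_pos: [0.5058, 0.0482, 0.0304]
tcp_rot: [[1.0, -0.007, 0.02], [-0.02, -0.008, 1.0], [-0.007, -1.0, -0.008]]
force: [-7.2, 0.5, 7.6]
opening: 0.0
```

The bar does not give: it moved only 0.2 mm at 7 N, so it was already against the slab. I back off, rise and take the last views.

Emit:
{"fn": "play_rows", "kwargs": {"series": [[1,-0.5,0,0,0],[1,-1.5,0,0,0],[1,-2.5,0,0,0],[1,-2.5,-1,0,0],[1,-2.5,-4,0,0],[1,-2.5,-8,0,0],[1,-2.5,-12,-1,0],[1,-2.5,-15,-4,0],[1,-2.5,-18,-7,0],[1,-2.5,-20,-9,0],[1,-2.5,-20,-10,0],[1,-2.5,-20,-10,0]]}}

```text
clock: 23.98
eef_pos: [0.4807, -0.0526, 0.2331]
tcp_rot: [[1.0, -0.003, 0.025], [-0.025, -0.01, 1.0], [-0.003, -1.0, -0.01]]
force: [0.9, 0.1, -1.1]
opening: 0.0008
```

```bash
python3 g.py w9
python3 - <<'E'
from h import *
import pickle
im=cv2.imread('pics/w9.png')
save('scene','scene9')
E
```

```text
t 23.98 p [ 0.4807 -0.0526  0.2331] ang -1.43 open 0.0008 F [ 0.9  0.1 -1.1] q7 0.03
shift [ 4.4  19.54  9.84] twist -0.43
```

View pics/w9.png

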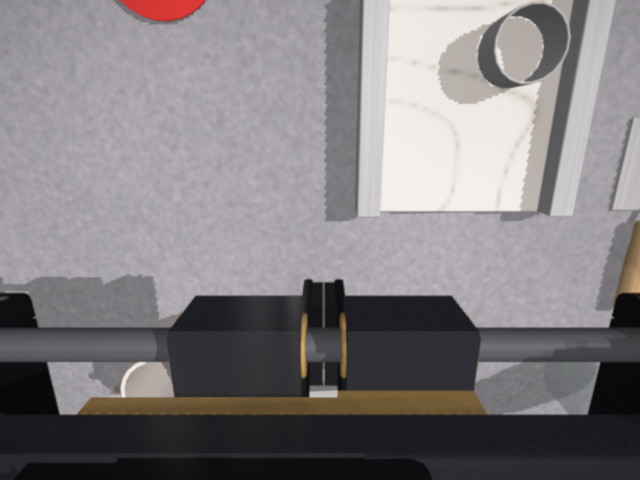

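View pics/scene9.png

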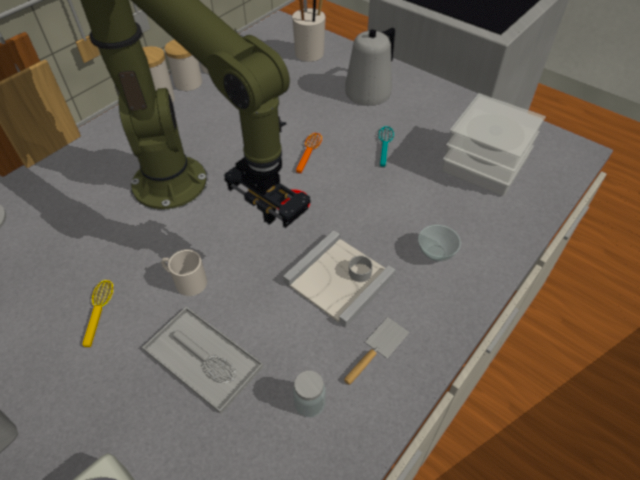

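In the scene view the whisk is in the tray at (203,357), the bar is along the slab's near edge at (313,258), and the bystanders stand where they were. The near ends of both bars are at row 215 in the wrist view, so they are level.

```bash
python3 -c "
from station import robot
print(robot.sign_off())"
```

```text
the job is handed in; nothing more can be done
None
```

I laid the steel whisk in the tray, then set the loose guide bar on its narrow side along the slab's bare near edge. I let go of both and handed the job in at about 24 s of the 54 s allowed, with the arm raised clear.

**Whisk:** the last views show it wholly inside the tray, with clear space to every wall.

**Guide ends:** the guide's ends are level with the slab's ends and the fixed bar's ends to about 0.5 mm. It is parallel to the slab to about 0.2°.

**Flushness:** two checks disagreed here. The view from the slab side read an apparent gap of 0.8–1.2 mm. A 7 N fingertip push on the outer face moved the guide by no more than about 0.2 mm, so I judged it to be against the slab. I put the reading down to the guide's rounded edges and calibration error. I did not repeat the gap measurement after the push.

**Other things:** the other items look unmoved in the final pictures. The lid was partly hidden behind the gripper in the last scene view.

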